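Open the intake filter of the bench air pump

TASK

Open the intake filter on top of the air pump: squeeze the two tabs of its cover together, keep them squeezed while you turn the cover anticlockwise until you feel the end stop, and lift it straight off; never force the cover against its lock or its stop, and do not crush the tabs. Stand the cover upright in the steel tray, set down gently, and let go, without disturbing the things on the bench.

Things in the scene. Friction and masses are not known exactly. Their poses are not given: they have to be found in the camera images.
- cover_mid (a point): Grey plastic cover of the intake filter, loose, about 0.13 kg, 62 mm tall; this point is on its axis 31 mm above its flat 48 mm wide underside. z is up; x and -x point through its two tabs. From below: a 54 mm wide skirt with two lugs (64 mm over them, y and -y sides), a thin flange 74 mm wide, its top 21 mm above the underside, then a round body 48 mm wide. Locked in its seat at the start
- cover_tabs (a point): Point on the cover's axis at the height to take the tabs: 12 mm above cover_mid, 22 mm above the flange, which fingertips must stay clear of. The tabs are two ribbed flat buttons on the x and -x sides of the body, 18 mm wide, 37 mm tall (23 to 60 mm above the underside), 59 mm apart over their faces and 50 mm apart when fully squeezed (still proud of the body)
- tab_a_face (a point): Middle of the face of the tab on the cover's x side (the other is its mirror). Each tab is sprung out, 4.5 N at first, and sinks 4.5 mm, 11 N fully in. Each has a tooth in the housing's toothed collar, free only when that tab is 3.5 mm in or more, so squeeze both evenly and nearly fully. Let go, they spring out and lock again. They crack at 50 N a side
- housing (a point): Centre of the rim of the round black filter housing, 74 mm wide, on the pump's top, 164.5 mm above the table, axes as the pump. The locked cover's flange is 1 mm above the rim, its underside 17.5 mm below. Two ledges inside, hidden, hold down the lugs while a sprung element pushes it up with about 7 N and a seal drags on it (0.1 to 0.2 N m). Lugs, teeth and stop break at about 0.8 N m of turning or 25 N of pull. Lifted 18 mm it is clear
- locking: The fixed locking parts inside the housing, hidden: toothed collar, ledges, stops; origin on its axis 17.5 mm below the rim, at the seat of the cover's underside, axes as the pump. The cover turns anticlockwise seen from above, by an unseen amount that differs each time, 0.35 to 1.15 rad, to a hard end stop. Only within 0.03 rad of it are the lugs free
- pump: The dark blue air pump, a box 210 x 150 x 115 mm, fixed to the bench; origin under its centre, x along its length, the control panel on its -x side. The filter housing stands on the middle of its top. At the start the cover's x axis is along the pump's x axis
- tray: The shallow steel parts tray, 210 (x) x 170 (y) mm, fixed to the bench; origin under its centre; floor 4 mm thick, rim 12 mm high, empty
- wash_bottle: White plastic wash bottle with a bent spout, 68 mm across, 195 mm tall, loose; origin under its centre. Leave it alone
- carton: Cardboard carton of spare filter elements, 75 x 120 x 60 mm, loose; origin under its centre. Leave it alone
- beaker: Empty glass beaker, 66 mm across, 85 mm tall, loose; origin under its centre. Leave it alone
Mind the look-alikes: they are no part of the job. What is shaped like the part that bears cover_mid but green or pink is not meant.

How it is judged (in metres and radians):
On the way, in this order (a step that is already met when the one before it is completed fails the run):
1. the cover has been turned anticlockwise by 0.3 rad or more, still in its seat (angle between the x axis of cover_mid and the x axis of pump, either way round above 0.3 rad and horizontal distance between cover_mid and housing below 0.006 m and z of cover_mid in the frame of housing below 0.019 m), for 0.1 s.
2. the cover has been lifted clear of the housing (z of cover_mid in the frame of housing above 0.032 m and horizontal distance between cover_mid and housing below 0.05 m), for 0.05 s.
At the end, for the whole second after the job is handed in: The cover stands upright (within 0.1 rad) on its underside on the tray's floor (height within 3 mm), its axis at least 20 mm inside the tray's outer edges, at rest and let go (x of cover_mid in the frame of tray between -0.085 and 0.085 m and y of cover_mid in the frame of tray between -0.065 and 0.065 m and z of cover_mid in the frame of tray between 0.032 and 0.038 m and angle between cover_mid's own z axis and vertical below 0.1 rad and linear speed of cover below 0.02 m/s); the robot touches nothing.
It fails at once if the cover is forced against its lock: turned or pulled against the teeth, ledges or stops with more than 26 N (contact force between cover and locking above 26 N).
It fails at once if the cover is shoved hard into the housing, with more than 90 N in all (contact force between cover and pump above 90 N).
It fails at once if the tabs are crushed: the fingers press on the cover with more than 100 N in all (50 N on each side) (contact force between the fingers and cover above 100 N).
It fails at once if the cover is not set down gently: it strikes the tray with more than 40 N, or leaves the fingers away from the pump more than 10 mm above the tray's floor (contact force between cover and tray above 40 N or (horizontal distance between cover_mid and housing above 0.06 m and z of cover_mid in the frame of tray above 0.045 m and contact force between the fingers and cover below 0.01 N)).
It fails at once if a bystander is moved by more than 20 mm (distance of any of wash_bottle, carton, beaker from where it was at the start of the episode above 0.02 m).
It also fails if it takes over 69 s, if anything falls off the work surface, if the arm or the gripper's body presses on something with over 40 N, if the wrist force passes 120 N, or if a joint passes its speed limit or range.

ROBOT

A 6-joint arm with a two-finger parallel gripper is mounted at the origin on the work surface. World frame = base frame: x ahead of the robot, y to its left, z up, the work surface at z = 0. Lengths are in mm, angles in degrees, forces in N, time in s.
With the tool pointing down it reaches from about 400 to 925 mm from the base axis. Payload 12.5 kg.
Tool frame: the origin (TCP) lies midway between the tips of the shut fingers; the grasp point (between the pads) lies 19 mm behind it; z points along the fingers, y is the direction in which the jaws open and shut (so a half turn about z gives the same grasp; the last joint's range is limited). The gripper opens to 95 mm and grips with 3 to 60 N. Pads are 20 mm wide; open, the fingers measure 119 mm over their backs; the gripper's body (75 mm by 180 mm) begins 59 mm behind the grasp point.
Start: joints at [-69.133, 28.126, 89.318, -0, 62.55, -6.05], TCP at [282.967, -557.294, 214.661] pointing down, gripper open.
Joint ranges: [-177.58, 177.58], [-47.91, 125.51], [2.72, 160], [-65.01, 245.01], [3.68, 167.84], [-153.87, 153.87]. Speed limits (degrees/s): [127.2, 127.2, 159.86, 180, 180, 180].

INTERFACE

Orientations are given as a 3x3 rotation matrix whose columns are the frame's x, y, z axes.
In Python, from plant import ctrl, camera, close_job gives the robot as it stands.
- The arm moves only by the shell command python3 -m creep 'ROWS' [OPENING] [FORCE]. ROWS is JSON, one flat list of numbers, 6 for each row, row after row: the shift along the tool's x, y, z in mm, then the turn, a rotation vector about the tool's x, y, z in degrees. A call has 1 to 5 rows; each row shifts and turns the commanded pose from where the row before left it, along the tool's axes as they then stand; what a row does not reach is not made up. A row lasts 1/12 s, in which the tool goes at most 41.7 mm and 7.16 degrees, less where a joint would pass 70% of its speed; a pose out of reach is approached as far as the arm can. A call is refused whole if a number of a shift passes 41.7 or a number of a turn 7.16, either way. A call with a gripper value outside its range is refused whole. OPENING is the closure, from 0 (fully open) to 1 (shut), set as the call begins (- or left out, the last holds). The fingers move at their own pace and stop on an object; FORCE is the grip in N (left out, the last holds). Time passes only in rows, so rows that do not move let the fingers close. It gives the time, the measured TCP pose, the force and the opening at its end, in the units of the state.
- ctrl.observe(): the state, without advancing time (a new reading comes with each control period).
- camera(name): name is "side" or "top"; returns a dict with "image" (384x512x3 uint8, red, green, blue), "vfov" (degrees; the focal length in pixels is half the picture's height over the tangent of half this angle, whatever the lens; pixels are square), "cx", "cy" (the principal point, pixels), "R" (3x3) and "t" (3): a world point X has camera coordinates R X + t. Camera axes: x right, y down, z forward; pixel columns grow to the right and rows downward; lengths in mm; the calibration is good to about 2 mm. A picture is of the moment at which its call begins. There is no depth.
- close_job(): hands the job in, once; it reports no verdict.
The state is a dict: "time_s": time; "joints": joint angles; "joint_vel": joint speeds; "joint_torque": joint torques, N m; "tool_pos": TCP position; "tcp_rot": TCP orientation; "ft_force": force on the tool from outside, world axes, zero at the start; "torque": the same for the moment, N m; "gripper_width": finger opening in mm.
Only numpy, scipy, OpenCV 4.12 (cv2) and the standard library are available. Lean on these libraries where they do the work, as an engineer would, in place of code of your own. Each camera call takes 0.05 s, during which the arm holds its last target. There are 200 camera calls.

## Working session

There is one attempt and no reset: what is moved stays moved. The work goes in short steps, Python scripts to look and compute and a shell command to move; the robot and the scene stay as the last step left them, time stands still between calls to the robot, and variables do not carry over. Pictures are saved under pics/ and viewed, about 8 in all and at most 12, crops included, and the job is handed in when it is done.

```bash
ls; mkdir -p pics; python3 - <<'E'
from plant import ctrl,camera
import cv2,numpy as np
for n in("side","top"):
    c=camera(n);cv2.imwrite(f"pics/{n}0.png",cv2.cvtColor(c["image"],cv2.COLOR_RGB2BGR))
    print(n,c["vfov"],c["cx"],c["cy"],np.round(c["R"],4).tolist(),np.round(c["t"],1).tolist())
o=ctrl.observe();print(np.round(o["tcp_rot"],3).tolist(),o["tool_pos"],o["time_s"],o["gripper_width"],o["ft_force"])
E
```

```text
pics
side 55.688039165059195 254.15513831419443 196.7060783972294 [[-0.8697, -0.4935, 0.005], [-0.3592, 0.626, -0.6922], [0.3385, -0.6038, -0.7217]] [614.7, 254.8, 782.5]
top 53.79043189515785 252.8478005721645 184.98212466528813 [[0.0014, -0.9996, -0.0284], [-0.9965, 0.001, -0.0841], [0.0841, 0.0284, -0.9961]] [117.0, 657.0, 1050.5]
[[0.892, 0.453, -0.0], [0.453, -0.892, 0.001], [0.0, -0.001, -1.0]] [ 282.88953022 -557.10632414  214.15744812] 0.1 95.1821821703497 [2.16910016e-01 1.27061510e-02 1.33820863e-04]
```

View pics/top0.png

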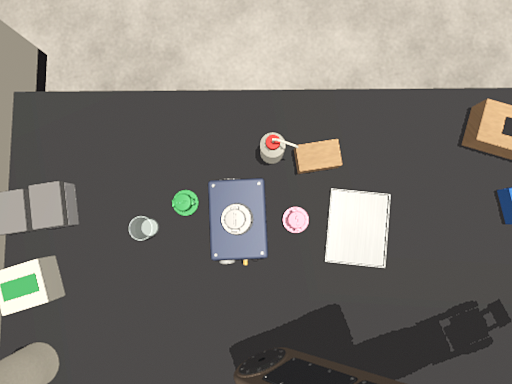

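View pics/side0.png

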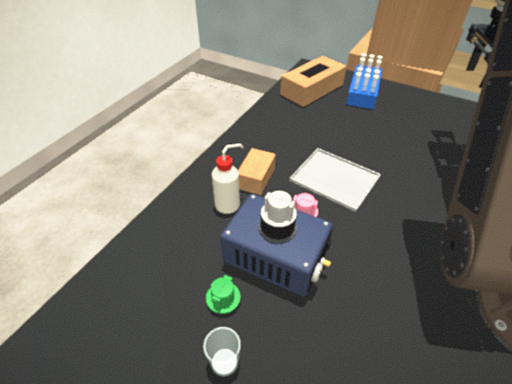

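Candidates for the cover: grey-white on the pump (top view 236,219; side view 279,207), green (185,203) and pink (295,220) on the bench. The grey one sits in the black housing on the blue pump, so it fits the description. I'll confirm that with an enlarged crop.

```bash
python3 - <<'E'
import cv2,numpy as np
a=cv2.imread("pics/top0.png")[170:275,195:280];b=cv2.imread("pics/side0.png")[180:255,215:335]
a=cv2.resize(a,None,fx=5,fy=5,interpolation=cv2.INTER_CUBIC)
b=cv2.resize(b,None,fx=3,fy=3,interpolation=cv2.INTER_CUBIC)
o=np.zeros((525,800,3),np.uint8);o[:a.shape[0],:425]=a;o[:b.shape[0],430:790]=b
cv2.imwrite("pics/crop1.png",o)
E
```

```text
(no output)
```

View pics/crop1.png

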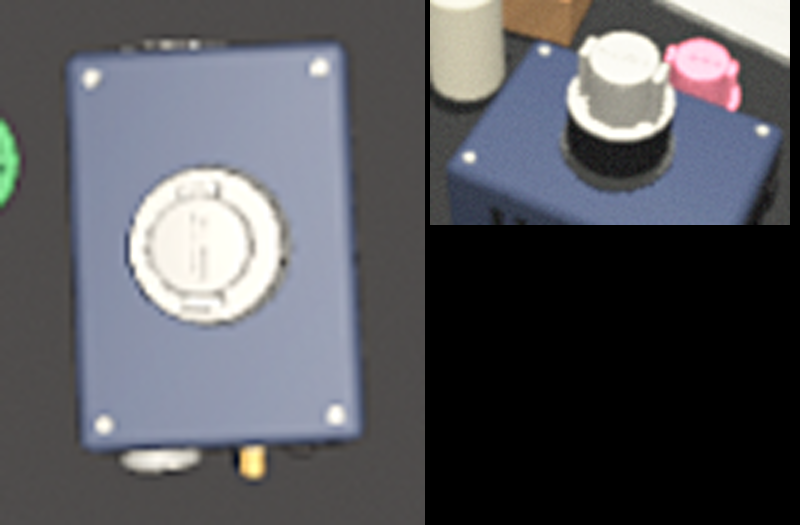

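The crop shows the white-grey cover in the black housing on the pump. Its flange centre is at about (236.4,219) in the top view, with tabs up and down in the picture (along the pump's length). Next I work out positions.

```bash
cat >h.py <<'E'
import numpy as np
from plant import ctrl,camera
K={}
def cam(n):
    c=camera(n);f=192/np.tan(np.radians(c["vfov"]/2));c["f"]=f;return c
def ray(c,u,v,z):
    R=np.array(c["R"]);t=np.array(c["t"]);d=R.T@[(u-c["cx"])/c["f"],(v-c["cy"])/c["f"],1];o=-R.T@t
    return o+d*(z-o[2])/d[2]
def st():
    o=ctrl.observe();R=np.array(o["tcp_rot"])
    print("t",round(o["time_s"],2),"pos",np.round(o["tool_pos"],1),"w",round(o["gripper_width"],1),"yaw_y",round(np.degrees(np.arctan2(R[1,1],R[0,1])),1),"z",np.round(R[:,2],3),"F",np.round(o["ft_force"],1),"M",np.round(o["torque"],2),"q",np.round(o["joints"],1))
    return o,R
E
python3 - <<'E'
from h import *
t=cam("top");s=cam("side")
P=np.array([ray(t,x/5+195-.4,y/5+170-.4,116)[:2] for x,y in[(91,77),(319,67),(103,425),(336,415)]])
print(P.round(1),P.mean(0)); 
for a,b in((2,0),(3,1)): print("xaxis",np.degrees(np.arctan2(*(P[a]*0+P[b]-P[a])[::-1])))
for a,b in((1,0),(3,2)): print("yaxis-90",np.degrees(np.arctan2(*(P[b]-P[a])[::-1]))-90)
print("flange top",ray(t,207/5+194.6,245/5+169.6,165.5),"side",ray(s,278.5,214.3,165.5))
print("body top", ray(t,199/5+194.6,247/5+169.6,209), "side",ray(s,(624-430)/3+214.7,55/3+179.7,209))
T=np.array([ray(t,*p,12)[:2] for p in[(331,189),(390,192),(386,267),(326,263)]]);print("tray",T.round(0).tolist(),T.mean(0))
S=np.array([ray(s,*p,12)[:2] for p in[(321,151),(379,179),(351,207),(291,177)]]);print(S.round(0).tolist(),S.mean(0))
for n,p in(("bottle top",(273,142)),):print(n,ray(t,*p,195))
print("carton",ray(t,319,155,60),"beaker",ray(t,143,228,0))
st()
E
```

```text
[[649.7 220.1]
 [654.9 100.1]
 [468.8 212. ]
 [474.4  91.3]] [561.96403319 155.85464661]
xaxis 2.5641459693193798
xaxis 2.793591803850065
yaxis-90 2.4543732638210116
yaxis-90 2.6599154811425194
flange top [561.99858142 154.8681231  165.5       ] side [560.63146479 156.25602009 165.5       ]
body top [561.24693474 155.47845071 209.        ] side [563.60414536 151.67340517 209.        ]
tray [[647.0, -107.0], [638.0, -275.0], [426.0, -258.0], [436.0, -90.0]] [ 536.72653575 -182.77417595]
[[618.0, -270.0], [422.0, -234.0], [456.0, -88.0], [648.0, -114.0]] [ 535.81127142 -176.37711816]
bottle top [747.89061308  63.50576884 195.        ]
carton [737.73260999 -67.33317697  60.        ] beaker [533.44578531 439.41022808   0.        ]
t 0.2 pos [ 282.9 -557.2  214.3] w 95.1 yaw_y -63.1 z [-0.     0.001 -1.   ] F [ 1.  -0.4  0.4] M [-0.06 -0.   -0.02] q [-69.1  28.1  89.3   0.   62.5  -6.1]
```

```bash
python3 -m creep '[20,-18,-10,0,0,0, 28,-25,-10,0,0,0, 28,-25,-10,0,0,0, 28,-25,-10,0,0,0, 28,-25,-6,0,0,0]' 0 10
python3 -m creep '[28,-25,0,0,0,0, 28,-25,0,0,0,0, 28,-25,0,0,0,0, 28,-25,0,0,0,0, 28,-25,0,0,0,0]'
python3 -m creep '[28,-25,0,0,0,0, 28,-25,0,0,0,0, 28,-25,0,0,0,0, 28,-25,0,0,0,0, 28,-25,0,0,0,0]'
python3 -m creep '[28,-25,0,0,0,0, 28,-25,0,0,0,0, 28,-25,0,0,0,0, 28,-25,0,0,0,0, 20,-18,0,0,0,0]'
python3 -m creep '[0,0,0,0,0,-7, 0,0,0,0,0,-7, 0,0,0,0,0,-7, 0,0,0,0,0,-7, 0,0,0,0,0,-7]'
python3 -m creep '[0,0,0,0,0,-7, 0,0,0,0,0,-7, 0,0,0,0,0,-7, 0,0,0,0,0,-7, 0,0,0,0,0,-2.7]'
python3 -c "from h import *
import numpy as np
o,R=st();print((R.T@(np.array([562,155.5,230])-o['tool_pos'])).round(1))"
```

```text
time_s: 0.62
tool_pos: [347.6, -390.8, 261.4]
tcp_rot: [[0.892, 0.452, 0.0], [0.452, -0.892, -0.001], [0.0, 0.001, -1.0]]
ft_force: [0.9, 0.2, 0.4]
gripper_width: 94.9
time_s: 1.03
tool_pos: [415.7, -215.7, 260.7]
tcp_rot: [[0.892, 0.452, 0.0], [0.452, -0.892, -0.0], [0.0, 0.0, -1.0]]
ft_force: [1.2, -0.9, -0.3]
gripper_width: 95.3
time_s: 1.45
tool_pos: [484.0, -40.8, 260.7]
tcp_rot: [[0.892, 0.453, 0.0], [0.453, -0.892, -0.0], [0.0, 0.0, -1.0]]
ft_force: [1.1, -0.6, -0.2]
gripper_width: 95.4
time_s: 1.87
tool_pos: [548.5, 125.1, 260.5]
tcp_rot: [[0.891, 0.454, 0.0], [0.454, -0.891, 0.0], [0.0, -0.0, -1.0]]
ft_force: [0.9, -1.2, -0.0]
gripper_width: 95.1
time_s: 2.28
tool_pos: [547.9, 122.5, 260.4]
tcp_rot: [[0.465, 0.885, -0.0], [0.885, -0.465, -0.0], [-0.0, -0.0, -1.0]]
ft_force: [0.1, 0.2, 0.1]
gripper_width: 94.9
time_s: 2.7
tool_pos: [547.9, 122.3, 260.5]
tcp_rot: [[-0.053, 0.999, -0.0], [0.999, 0.053, -0.0], [-0.0, -0.0, -1.0]]
ft_force: [0.9, -0.6, -0.0]
gripper_width: 95.1
t 2.7 pos [547.9 122.3 260.5] w 95.1 yaw_y 3.0 z [-0. -0. -1.] F [ 0.9 -0.6 -0. ] M [ 0.   -0.11 -0.02] q [ 5.8 20.4 94.9 -0.  64.7  2.8]
[32.4 15.8 30.5]
```

```bash
python3 -m creep '[16,8,0,0,0,0.4, 16.4,7.8,10,0,0,0, 0,0,20,0,0,0, 0,0,0,0,0,0]'
python3 - <<'E'
from h import *;import cv2
st()
t=cam("top");s=cam("side")
f=lambda c,x0,y0:cv2.resize(cv2.cvtColor(c["image"],cv2.COLOR_RGB2BGR)[y0:y0+120,x0:x0+120],(480,480),interpolation=cv2.INTER_CUBIC)[:,:400]
cv2.imwrite("pics/hov.png",np.hstack([f(t,185,160),f(s,220,120)]))
E
```

```text
time_s: 3.03
tool_pos: [561.3, 155.7, 227.5]
tcp_rot: [[-0.04, 0.999, -0.005], [0.999, 0.04, -0.001], [-0.001, -0.005, -1.0]]
ft_force: [-0.9, -1.2, 0.0]
gripper_width: 95.1
t 3.03 pos [561.3 155.7 227.5] w 95.1 yaw_y 2.3 z [-0.005 -0.001 -1.   ] F [-0.9 -1.2  0. ] M [-0.02 -0.12 -0.01] q [ 9.  24.  94.4 -0.  61.9  6.7]
```

View pics/hov.png

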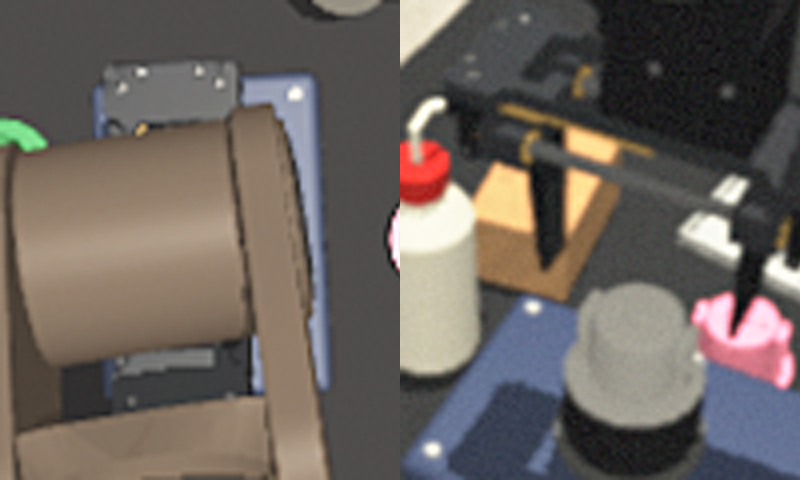

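```bash
python3 -c "
from h import *
s=cam('side');o,R=st()
for d in(-1,1):
  X=o['tool_pos']+d*o['gripper_width']/2*R[:,1];c=np.array(s['R'])@X+s['t'];print(c[:2]/c[2]*s['f']+[s['cx'],s['cy']])"
python3 -m creep '[0,0,15,0,0,0, 0,0,20,0,0,0, 0,0,14,0,0,0, 0,0,5,0,0,0, 0,0,0,0,0,0]'
python3 -c "from h import *;st()"
```

```text
t 3.18 pos [562.5 155.2 231.1] w 95.2 yaw_y 2.2 z [-0. -0. -1.] F [-0.2 -0.2  0.9] M [-0.03 -0.16 -0.03] q [ 8.9 23.8 94.1 -0.  62.1  6.7]
[302.28019285 199.76489143]
[258.04458821 183.71122353]
time_s: 3.6
tool_pos: [562.4, 155.0, 176.6]
tcp_rot: [[-0.038, 0.999, -0.001], [0.999, 0.038, -0.0], [-0.0, -0.001, -1.0]]
ft_force: [0.3, 0.6, 0.4]
gripper_width: 95.4
t 3.6 pos [562.4 155.  176.6] w 95.4 yaw_y 2.2 z [-0.001 -0.    -1.   ] F [0.3 0.6 0.4] M [-0.02 -0.09  0.01] q [ 8.9 27.1 97.8 -0.  55.1  6.7]
```

```bash
python3 -m creep '[0,0,3,0,0,-0.4, 0,0,0,0,0,0, 0,0,0,0,0,0, 0,0,0,0,0,0, 0,0,0,0,0,0]' 0.40 15
python3 -m creep '[0,0,0,0,0,0, 0,0,0,0,0,0, 0,0,0,0,0,0, 0,0,0,0,0,0, 0,0,0,0,0,0]'
python3 -m creep '[0,0,0,0,0,0, 0,0,0,0,0,0, 0,0,0,0,0,0, 0,0,0,0,0,0, 0,0,0,0,0,0]' 0.45
python3 -c "from h import *;st()"
```

```text
time_s: 4.02
tool_pos: [562.6, 155.4, 174.1]
tcp_rot: [[-0.046, 0.999, 0.001], [0.999, 0.046, 0.0], [-0.0, 0.001, -1.0]]
ft_force: [-0.4, 0.8, -0.0]
gripper_width: 67.4
time_s: 4.43
tool_pos: [562.8, 155.4, 174.0]
tcp_rot: [[-0.046, 0.999, 0.001], [0.999, 0.046, 0.0], [0.0, 0.001, -1.0]]
ft_force: [1.8, -0.5, 4.7]
gripper_width: 57.1
time_s: 4.85
tool_pos: [562.8, 155.4, 174.0]
tcp_rot: [[-0.046, 0.999, 0.001], [0.999, 0.046, 0.0], [0.0, 0.001, -1.0]]
ft_force: [2.4, 0.5, 6.3]
gripper_width: 52.5
t 4.85 pos [562.8 155.4 174. ] w 52.5 yaw_y 2.6 z [ 0.001  0.    -1.   ] F [2.4 0.5 6.3] M [-0.08 -0.33  0.02] q [ 9.  27.3 98.  -0.  54.7  6.3]
```

```bash
python3 -m creep '[0,0.8,-0.5,0,0,0, 0,0,0,0,0,0, 0,0,0,0,0,0]'
python3 -m creep '[0,0,0,0,0,0, 0,0,0,0,0,0, 0,0,0,0,0,0, 0,0,0,0,0,0, 0,0,0,0,0,0]' 0.6 20
python3 -c "from h import *;st()"
```

```text
time_s: 5.1
tool_pos: [563.1, 155.4, 174.1]
tcp_rot: [[-0.046, 0.999, -0.0], [0.999, 0.046, -0.0], [-0.0, -0.0, -1.0]]
ft_force: [0.2, 0.2, 3.3]
gripper_width: 52.4
time_s: 5.52
tool_pos: [563.4, 155.4, 174.3]
tcp_rot: [[-0.046, 0.999, 0.0], [0.999, 0.046, -0.0], [-0.0, 0.0, -1.0]]
ft_force: [2.0, -0.5, 5.4]
gripper_width: 49.1
t 5.52 pos [563.4 155.4 174.3] w 49.1 yaw_y 2.6 z [ 0. -0. -1.] F [ 2.  -0.5  5.4] M [ 0.06 -0.28 -0.02] q [ 8.9 27.3 97.8 -0.  54.8  6.3]
```

```bash
python3 -m creep '[0,0,0,0,0,-1, 0,0,0,0,0,-1.5, 0,0,0,0,0,0]' >/dev/null
python3 -c "from h import *;st()"
python3 -m creep '[0,0,0,0,0,-2, 0,0,0,0,0,-2, 0,0,0,0,0,0]' >/dev/null
python3 -c "from h import *;st()"
```

```text
t 5.77 pos [563.2 155.4 174.2] w 49.4 yaw_y 5.2 z [ 0.  0. -1.] F [ 1.  -0.2  5.5] M [ 0.02 -0.15 -0.09] q [ 8.9 27.3 97.8  0.  54.8  3.8]
t 6.02 pos [563.2 155.4 174.2] w 49.4 yaw_y 9.2 z [-0.  0. -1.] F [ 0.1 -0.5  5.6] M [ 0.02 -0.08 -0.12] q [ 8.9 27.3 97.8  0.  54.8 -0.3]
```

```bash
python3 -m creep '[0,0,0,0,0,-2, 0,0,0,0,0,-2, 0,0,0,0,0,-2, 0,0,0,0,0,-2, 0,0,0,0,0,0]' >/dev/null
python3 -c "from h import *;st()"
python3 -m creep '[0,0,0,0,0,-1.5, 0,0,0,0,0,-1.5, 0,0,0,0,0,0]' >/dev/null
python3 -c "from h import *;st()"
python3 -m creep '[0,0,0,0,0,-1.5, 0,0,0,0,0,0]' >/dev/null
python3 -c "from h import *;st()"
```

```text
t 6.43 pos [563.1 155.4 174.2] w 49.2 yaw_y 17.2 z [-0.  0. -1.] F [0.3 0.3 6.5] M [ 0.04 -0.07 -0.12] q [ 8.9 27.3 97.8  0.  54.8 -8.3]
t 6.68 pos [563.1 155.4 174.2] w 49.2 yaw_y 20.2 z [-0. -0. -1.] F [-0.  -0.8  6.3] M [-0.01 -0.05 -0.14] q [  9.   27.3  97.8  -0.   54.8 -11.2]
t 6.85 pos [563.1 155.4 174.2] w 49.1 yaw_y 21.7 z [-0. -0. -1.] F [-0.7  0.6  5.6] M [-0.01 -0.07 -0.16] q [  8.9  27.3  97.8  -0.   54.8 -12.7]
```

```bash
cat >chk.py <<'E'
from h import *
import sys
o,R=st();sys.exit(abs(o["torque"][2])>0.24)
E
m(){ python3 chk.py; }
python3 -m creep '[0,0,0,0,0,-1, 0,0,0,0,0,0]' >/dev/null && m && python3 -m creep '[0,0,0,0,0,-1, 0,0,0,0,0,0]' >/dev/null && m && python3 -m creep '[0,0,0,0,0,-1, 0,0,0,0,0,0]' >/dev/null && m && python3 -m creep '[0,0,0,0,0,-1, 0,0,0,0,0,0]' >/dev/null && m && python3 -m creep '[0,0,0,0,0,-1, 0,0,0,0,0,0]' >/dev/null && m && python3 -m creep '[0,0,0,0,0,-1, 0,0,0,0,0,0]' >/dev/null && m && python3 -m creep '[0,0,0,0,0,-1, 0,0,0,0,0,0]' >/dev/null && m && python3 -m creep '[0,0,0,0,0,-1, 0,0,0,0,0,0]' >/dev/null && m
```

```text
t 7.02 pos [563.1 155.4 174.2] w 49.0 yaw_y 22.7 z [-0. -0. -1.] F [-0.2  0.9  7.1] M [-0.03 -0.06 -0.09] q [  8.9  27.3  97.8   0.   54.8 -13.7]False
```

```bash
sed -i 's/sys.exit(\(.*\))$/sys.exit(int(\1))/' chk.py
sed -i 's/print("t".*/print("t",round(o["time_s"],2),"pos",np.round(o["tool_pos"],1),"w",round(o["gripper_width"],1),"yaw_y",round(np.degrees(np.arctan2(R[1,1],R[0,1])),1),"F",np.round(o["ft_force"],1),"M",np.round(o["torque"],2),"q6",round(o["joints"][5],1))/' h.py
m(){ python3 chk.py; }
python3 -m creep '[0,0,0,0,0,-1, 0,0,0,0,0,0]' >/dev/null && m && python3 -m creep '[0,0,0,0,0,-1, 0,0,0,0,0,0]' >/dev/null && m && python3 -m creep '[0,0,0,0,0,-1, 0,0,0,0,0,0]' >/dev/null && m && python3 -m creep '[0,0,0,0,0,-1, 0,0,0,0,0,0]' >/dev/null && m && python3 -m creep '[0,0,0,0,0,-1, 0,0,0,0,0,0]' >/dev/null && m && python3 -m creep '[0,0,0,0,0,-1, 0,0,0,0,0,0]' >/dev/null && m && python3 -m creep '[0,0,0,0,0,-1, 0,0,0,0,0,0]' >/dev/null && m && python3 -m creep '[0,0,0,0,0,-1, 0,0,0,0,0,0]' >/dev/null && m && python3 -m creep '[0,0,0,0,0,-1, 0,0,0,0,0,0]' >/dev/null && m && python3 -m creep '[0,0,0,0,0,-1, 0,0,0,0,0,0]' >/dev/null && m && python3 -m creep '[0,0,0,0,0,-1, 0,0,0,0,0,0]' >/dev/null && m && python3 -m creep '[0,0,0,0,0,-1, 0,0,0,0,0,0]' >/dev/null && m
```

```text
t 7.18 pos [563.1 155.4 174.2] w 48.9 yaw_y 23.7 F [0.7 0.3 6.7] M [-0.01 -0.05 -0.19] q6 -14.7
t 7.35 pos [563.1 155.4 174.2] w 49.2 yaw_y 24.7 F [0.4 0.6 5. ] M [-0.05 -0.11 -0.18] q6 -15.7
t 7.52 pos [563.1 155.4 174.2] w 49.0 yaw_y 25.7 F [ 0.3 -0.1  6. ] M [-0.02 -0.14 -0.15] q6 -16.7
t 7.68 pos [563.1 155.4 174.2] w 49.4 yaw_y 26.7 F [ 0.6 -0.3  4.8] M [-0.03 -0.08 -0.17] q6 -17.7
t 7.85 pos [563.1 155.4 174.2] w 49.3 yaw_y 27.7 F [0.4 0.1 5.7] M [-0.09 -0.12 -0.14] q6 -18.7
t 8.02 pos [563.1 155.4 174.2] w 48.8 yaw_y 28.6 F [ 0.6 -0.3  5.3] M [-0.08 -0.07 -0.34] q6 -19.7
```

```bash
python3 -m creep '[0,0,0,0,0,0]' >/dev/null;python3 chk.py;  python3 -m creep '[0,0,0,0,0,-0.3, 0,0,0,0,0,0]' >/dev/null; python3 chk.py
```

```text
t 8.1 pos [563.1 155.4 174.2] w 49.1 yaw_y 28.6 F [ 0.6 -0.5  5.3] M [-0.06 -0.04 -0.39] q6 -19.6
t 8.27 pos [563.1 155.4 174.2] w 48.8 yaw_y 28.9 F [-0.8 -1.   4.6] M [-0.03 -0.05 -0.49] q6 -19.9
```

```bash
sed -i 's/>0.24)/>0.6 or o["ft_force"][2]<-9)/' chk.py
m(){ python3 chk.py; }
python3 -m creep '[0,0,0,0,0,0.7, 0,0,0,0,0,0]' >/dev/null; m && python3 -m creep '[0,0,-0.5,0,0,0, 0,0,0,0,0,0]'>/dev/null && m && python3 -m creep '[0,0,-0.5,0,0,0, 0,0,0,0,0,0]'>/dev/null && m && python3 -m creep '[0,0,-0.5,0,0,0, 0,0,0,0,0,0]'>/dev/null && m && python3 -m creep '[0,0,-0.5,0,0,0, 0,0,0,0,0,0]'>/dev/null && m&& python3 -m creep '[0,0,-1,0,0,0, 0,0,0,0,0,0]'>/dev/null && m&& python3 -m creep '[0,0,-1,0,0,0, 0,0,0,0,0,0]'>/dev/null && m
```

```text
t 8.43 pos [563.1 155.4 174.2] w 49.2 yaw_y 28.2 F [ 0.3 -0.2  5.3] M [-0.05 -0.02 -0.15] q6 -19.2
t 8.6 pos [563.1 155.4 174.3] w 48.9 yaw_y 28.2 F [1.5 0.6 2.2] M [ 0.02 -0.32 -0.18] q6 -19.3
t 8.77 pos [563.1 155.4 174.6] w 48.8 yaw_y 28.2 F [ 1.8  1.  -2.3] M [ 0.17 -0.53 -0.24] q6 -19.3
t 8.93 pos [563.1 155.4 175.1] w 49.2 yaw_y 28.2 F [ 2.9  0.8 -6.5] M [ 0.13 -0.66 -0.18] q6 -19.3
t 9.1 pos [563.1 155.4 175.9] w 49.0 yaw_y 28.2 F [ 2.   0.8 -5.4] M [ 0.13 -0.57 -0.19] q6 -19.3
t 9.27 pos [563.1 155.4 177.1] w 49.0 yaw_y 28.2 F [ 1.   0.6 -4.9] M [ 0.12 -0.38 -0.22] q6 -19.3
t 9.43 pos [563.1 155.4 178.4] w 48.8 yaw_y 28.2 F [ 0.5 -0.  -3.3] M [ 0.1  -0.22 -0.18] q6 -19.3
```

```bash
m(){ python3 chk.py; }
python3 -m creep '[0,0,-2,0,0,0, 0,0,-2,0,0,0]'>/dev/null; m && python3 -m creep '[0,0,-3,0,0,0, 0,0,-3,0,0,0,0,0,-3,0,0,0]'>/dev/null && m && python3 -m creep '[0,0,-4,0,0,0, 0,0,-5,0,0,0,0,0,-5,0,0,0,0,0,0,0,0,0]'>/dev/null && m
python3 - <<'E'
from h import *;import cv2
c=cam("side")["image"][100:250,190:340]
cv2.imwrite("pics/lift.png",cv2.resize(cv2.cvtColor(c,cv2.COLOR_RGB2BGR),(450,450),interpolation=cv2.INTER_CUBIC))
E
```

```text
t 9.6 pos [563.1 155.4 182.2] w 48.7 yaw_y 28.2 F [ 0.4  0.1 -3.7] M [ 0.09 -0.27 -0.16] q6 -19.3
t 9.85 pos [563.3 155.4 191.8] w 48.9 yaw_y 28.2 F [-0.5  0.1 -1.7] M [-0.02 -0.14  0.01] q6 -19.3
t 10.18 pos [563.6 155.5 206.4] w 48.8 yaw_y 28.2 F [ 0.4 -0.8 -1.9] M [ 0.07 -0.12  0.  ] q6 -19.3
```

View pics/lift.png

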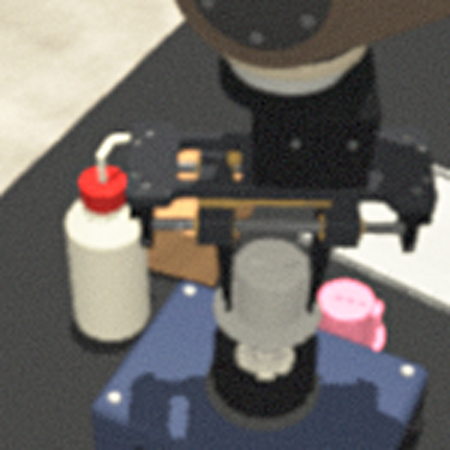

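The cover is clear of the housing and the filter element is exposed below it (about 265,355 in the crop). The cover is still held upright in the fingers. Next I carry it to the tray.

```bash
python3 -m creep '[0,0,-8,0,0,0, 0,0,-8,0,0,0, -10,-6,-4,0,0,0, -16,-10,0,0,0,0, -22,-14,0,0,0,0]' >/dev/null
python3 -m creep '[-25,-16,0,0,0,0, -25,-16,0,0,0,0, -25,-16,0,0,0,0, -25,-16,0,0,0,0, -25,-16,0,0,0,0]'>/dev/null; python3 chk.py
python3 -m creep '[-25,-16,0,0,0,0, -25,-16,0,0,0,0, -22,-15,0,0,0,0, -18,-11,0,0,0,0, -10,-6,0,0,0,0]'>/dev/null
python3 -m creep '[-6,-4,0,0,0,0,0,0,0,0,0,0, 0,0,0,0,0,0]'>/dev/null
python3 - <<'E'
from h import *;import cv2
o,R=st();print((R.T@(np.array([536.5,-180,60])-o['tool_pos'])).round(1))
c=cam("side")["image"][70:220,240:440]
cv2.imwrite("pics/over.png",cv2.resize(cv2.cvtColor(c,cv2.COLOR_RGB2BGR),(600,450),interpolation=cv2.INTER_CUBIC))
E
```

```text
t 11.07 pos [547.6 -51.2 225.7] w 49.0 yaw_y 28.2 F [ 0.6 -0.7 -1.3] M [ 0.05 -0.14  0.01] q6 -40.4
t 11.73 pos [ 538.2 -174.2  225.2] w 49.1 yaw_y 28.2 F [-0.3  0.3 -1.4] M [ 0.02 -0.12 -0.01] q6 -52.8
[ -4.3  -4.3 165.2]
```

View pics/over.png

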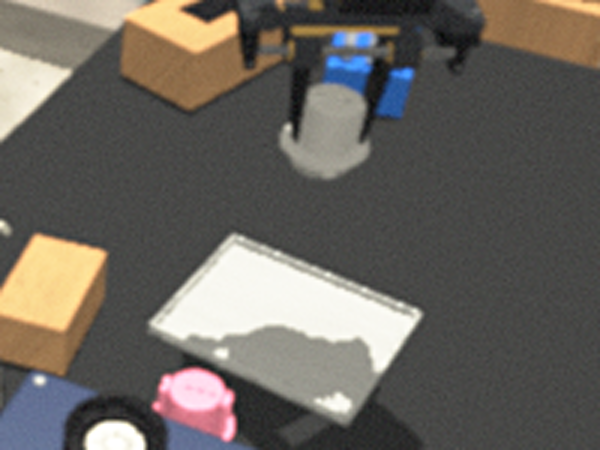

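```bash
python3 -m creep '[-2,-2,15,0,0,0, -2,-2,25,0,0,0, 0,0,30,0,0,0, 0,0,30,0,0,0, 0,0,30,0,0,0]' >/dev/null
python3 -m creep '[0,0,25,0,0,0, 0,0,15,0,0,0, 0,0,8,0,0,0, 0,0,4,0,0,0, 0,0,0,0,0,0]'>/dev/null; python3 -c "from h import *;st()"
```

```text
t 12.62 pos [ 536.8 -179.4   43. ] w 49.2 yaw_y 28.3 F [-1.   0.2 -1.2] M [ 0.   -0.04  0.03] q6 -53.4
```

```bash
cat >chk.py <<'E'
from h import *
import sys
o,R=st();sys.exit(int(o["ft_force"][2]>3))
E
m(){ python3 chk.py; }
python3 -m creep '[0,0,4,0,0,0, 0,0,4,0,0,0, 0,0,0,0,0,0]'>/dev/null; m && python3 -m creep '[0,0,1,0,0,0, 0,0,0,0,0,0]'>/dev/null && m && python3 -m creep '[0,0,1,0,0,0, 0,0,0,0,0,0]'>/dev/null && m && python3 -m creep '[0,0,0.7,0,0,0, 0,0,0,0,0,0]'>/dev/null && m && python3 -m creep '[0,0,0.7,0,0,0, 0,0,0,0,0,0]'>/dev/null && m && python3 -m creep '[0,0,0.7,0,0,0, 0,0,0,0,0,0]'>/dev/null && m && python3 -m creep '[0,0,0.7,0,0,0, 0,0,0,0,0,0]'>/dev/null && m && python3 -m creep '[0,0,0.7,0,0,0, 0,0,0,0,0,0]'>/dev/null && m
```

```text
t 12.87 pos [ 536.8 -180.    35.2] w 48.7 yaw_y 28.2 F [-0.4  0.1 -2.6] M [-0.03 -0.13  0.03] q6 -53.4
t 13.03 pos [ 536.8 -180.1   34.4] w 48.9 yaw_y 28.2 F [ 0.1  0.4 -1.7] M [ 0.05 -0.16 -0.01] q6 -53.4
t 13.2 pos [ 536.7 -180.1   33.2] w 49.0 yaw_y 28.2 F [ 0.3 -0.2 -1.5] M [ 0.05 -0.12 -0.04] q6 -53.4
t 13.37 pos [ 536.7 -180.    32.4] w 48.8 yaw_y 28.2 F [-0.2  0.2 -1.5] M [ 0.03 -0.16  0.04] q6 -53.4
t 13.53 pos [ 536.7 -180.    31.6] w 49.1 yaw_y 28.2 F [-0.   0.1 -1.4] M [ 0.02 -0.12 -0.02] q6 -53.4
t 13.7 pos [ 536.7 -180.1   31.3] w 49.2 yaw_y 28.2 F [-0.9  0.   1.8] M [0.04 0.01 0.02] q6 -53.4
t 13.87 pos [ 536.8 -180.1   31.2] w 49.1 yaw_y 28.2 F [-3.1  1.3 10.1] M [ 0.17  0.47 -0.01] q6 -53.4
```

```bash
python3 -m creep '[0,0,-0.5,0,0,0, 0,0,0,0,0,0]'; python3 -m creep '[0,0,0,0,0,0, 0,0,0,0,0,0, 0,0,0,0,0,0, 0,0,0,0,0,0, 0,0,0,0,0,0]' 0 >/dev/null; python3 -m creep '[0,0,0,0,0,0, 0,0,0,0,0,0, 0,0,0,0,0,0, 0,0,0,0,0,0, 0,0,0,0,0,0]'
```

```text
time_s: 14.03
tool_pos: [536.8, -180.1, 31.2]
tcp_rot: [[-0.473, 0.881, 0.0], [0.881, 0.473, -0.0], [-0.001, 0.0, -1.0]]
ft_force: [-1.0, 1.1, 8.0]
gripper_width: 48.7
time_s: 14.87
tool_pos: [536.7, -180.0, 30.8]
tcp_rot: [[-0.473, 0.881, -0.0], [0.881, 0.473, -0.0], [-0.0, -0.0, -1.0]]
ft_force: [0.4, -0.2, 0.9]
gripper_width: 95.1
```

```bash
python3 -m creep '[0,0,-6,0,0,0, 0,0,-12,0,0,0, 0,0,-20,0,0,0, 0,0,-30,0,0,0, 0,0,-35,0,0,0]' >/dev/null;python3 -m creep '[0,0,-35,0,0,0, 0,0,-30,0,0,0, 0,0,-10,0,0,0, 0,0,0,0,0,0, 0,0,0,0,0,0]'>/dev/null
python3 - <<'E'
from h import *;import cv2
st()
c=cam("side");i=c["image"][120:240,230:390]
cv2.imwrite("pics/end.png",cv2.resize(cv2.cvtColor(i,cv2.COLOR_RGB2BGR),(640,480),interpolation=cv2.INTER_CUBIC))
X=np.array(c["R"])@[536.7,-180,66]+c["t"];print((X[:2]/X[2]*c["f"]+[c["cx"],c["cy"]]-[230,120])*4)
E
```

```text
t 15.7 pos [ 536.4 -179.9  208.5] w 95.0 yaw_y 28.2 F [ 0.7 -0.3 -0. ] M [ 0.04 -0.1   0.02] q6 -53.4
[432.8234197  170.24135612]
```

View pics/end.png

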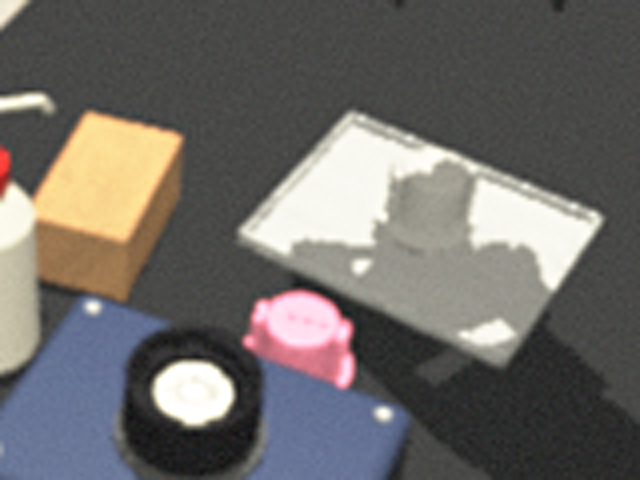

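The cover stands upright in the middle of the tray: its top is at about (440,172) in the crop, against a predicted (433,170). The gripper is well above it, and the carton, bottle and pink look-alike haven't moved.

```bash
python3 -c "from plant import close_job;print(close_job())"
```

```text
the job is handed in; nothing more can be done
None
```

The job is handed in at about 15.7 s of the 69 s allowed; no verdict is reported. The cover now stands upright in the steel tray, close to its centre.

- **Opening:** I squeezed both tabs fully at 20 N a side (gripper width 49 mm). Turning met a drag of about 0.15 N m until the end stop at about 26° (0.45 rad). The highest torque I read there was 0.49 N m. I backed off 0.7° and lifted with at most 6.5 N of net pull at the wrist.
- **Setting down:** The wrist force was 10 N when the cover touched the tray, and I let go there.
- **Last checks:** The final side picture shows the cover upright on the tray floor, the gripper clear above it, and the carton and wash bottle where they were. I read about zero wrist force after letting go. I did not check the beaker again in a picture, but the arm never went near it. No check failed or disagreed.

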